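Turn up the insect lamp with its forked key through the guard hole

TASK

Turn the insect lamp fully up: take the forked key from its wooden block, reach through the guard hole with it, feel it gently down over the fin of the sunken knob, and turn the knob clockwise until it comes up against its stop. Do not force the key, work the lamp only with the key, and leave the other things on the bench where they are. Then put the key back upright in its block, fully home, and let go.

Things in the scene. Friction and masses are not known exactly. Their poses are not given: they have to be found in the camera images.
- lamp: Grey plastic insect lamp, fixed to the bench. Base housing 130 mm (x) by 260 mm (y) by 75 mm high; origin at the centre of its underside, z up. A caged round lamp column, 88 mm across, stands on the base at y +80 mm and reaches 160 mm above the bench. At y -75 mm is the knob well under a 4 mm guard plate with a round hole. The lamp's yaw varies.
- guard_hole (a point): Centre of the round hole, 52 mm across, in the guard plate, at the plate's upper face (75 mm above the bench); axes as the lamp's. The sunken knob lies below it.
- knob_well (a point): Point 35 mm straight below guard_hole, level with the knob's disc (40 mm across). A raised fin, 30 mm long, 6 mm thick, 14 mm high (its top 21 mm below the guard's face), runs across the disc's middle. The knob has sideways play: its axis sits up to 3 mm off this point in the lamp's x and 6.5 mm in its y, which is not measured; it shifts when pushed sideways with about 4 N.
- knob (a joint): Angle of the sunken knob in rad, growing clockwise seen from above; 0 is the low end, 1.3 the stop at the high end. It starts between 0 and 0.25 and stays where left; turning takes about 0.06 N m. At 0 the fin's length lies 0.65 rad anticlockwise (from above) of the lamp's x axis, at 0.65 along that axis, at 1.3 it lies 0.65 rad clockwise of it.
- key: Loose forked key, 99 mm tall, about 120 g, upright in its block. Origin at the centre of its open lower end, z up the shaft. 0 to 42 mm: aluminium shank, 28 (x) by 21 mm (y); its lowest 20 mm is a fork. 42 to 47 mm: round collar 50 mm across, resting on the block's top. 47 to 99 mm: dark wooden handle, 28 (x) by 14 mm (y). A half turn about z gives the same key.
- key_fork (a point): Middle of the key's fork, on its axis 10 mm above the key's origin; axes as the key's. Two prongs, each 6 mm thick and 20 mm long, with a 9 mm gap between them that runs along x and is open at both ends. It goes over the knob's fin, whose length then lies along the key's x; fully down, the prong tips rest on the knob's disc.
- key_grip (a point): Place to grip on the key's handle, on its axis 75 mm above the key's origin; axes as the key's; grip across the 14 mm thickness (along the key's y).
- key_block: Wooden key block fixed to the bench, 74 mm (x) by 80 mm (y) by 46 mm high, with an upright rectangular through hole 34 mm (x) by 27 mm (y) at its centre; origin at the centre of its underside. The key stands in it with its x along the block's x (or half a turn from it), its collar on the block's top, its lower end 4 mm above the bench.
- block_hole (a point): Centre of the mouth of the block's hole, on the block's top face, 46 mm above the bench; axes as the block's. With the key home, the key's origin is 42 mm below this point.
- ashtray: Bystander: round clear glass ashtray, 96 mm across, 32 mm high; origin under its centre.
- incense_holder: Bystander: wooden pipe-style incense holder, 50 mm (x) by 200 mm (y), 44 mm high at its bowl; origin under its centre.
- reading_stand: Bystander: folded aluminium reading stand lying flat, 130 mm (x) by 230 mm (y) by 17 mm; origin under its centre.
Things that resemble listed ones, but are neither listed nor needed, are in the scene too. Leave any purple look-alike of the key alone.

How it is judged:
By the outcome, as a careful person would: the job done as asked, in the order asked, and still so for the second after the job is handed in, with the robot touching nothing.
It also fails if it takes over 72 s, if anything falls off the work surface, if the arm or the gripper's body presses on something with over 40 N, if the wrist force passes 120 N, or if a joint passes its speed limit or range.

ROBOT

A 6-joint arm with a two-finger parallel gripper is mounted at the origin on the work surface. World frame = base frame: x ahead of the robot, y to its left, z up, the work surface at z = 0. Lengths are in m, angles in degrees, forces in N, time in s.
With the tool pointing down it reaches from about 0.3 to 0.75 m from the base axis. Payload 8.5 kg.
Tool frame: the origin (TCP) lies between the finger pads; the fingertips stand 11 mm ahead of it and the grasp point (between the pads) lies 8 mm behind it; z points along the fingers, x is the direction in which the jaws open and shut, and the axes are right-handed (so a half turn about z gives the same grasp; the last joint's range is limited). The gripper opens to 85 mm and grips with 20 to 120 N. Pads are 22 mm wide; open, the fingers measure 114 mm over their backs; the gripper's body (76 mm by 85 mm) begins 54 mm behind the grasp point. The pads swing forward as they close: fully open they stand 13 mm farther back than shut.
Start: joints at [51.377, 21.807, 74.336, -0, 83.858, -12.336], TCP at [0.244, 0.493, 0.242] pointing down, gripper open.
Joint ranges: [-178.18, 178.18], [-50.72, 133.34], [12.68, 142.11], [-81.47, 261.47], [9.98, 163.14], [-165.26, 165.26]. Speed limits (degrees/s): [136.94, 136.94, 180, 180, 180, 180].

INTERFACE

Orientations are given as a 3x3 rotation matrix whose columns are the frame's x, y, z axes.
In Python, from cell import bot, cams gives the robot as it stands.
- The arm moves only by the tool jog_arm, never from a script. Its argument "increments" is a list of rows, each an object with "delta_pos": the shift along the world's x, y, z in units of 50 mm (1.0 is 50 mm), a list of three; "dr": the turn, a rotation vector about the world's x, y, z in units of 5 degrees (1.0 is 5 degrees), a list of three; "jaw": the opening, from 0 (shut) to 1 (fully open). A call has 1 to 12 rows; each row shifts and turns the pose as measured when the row begins; what a row does not reach is not made up. A row lasts 1/8 s, in which the tool goes at most 62.5 mm and 10.7 degrees, less where a joint would pass 70% of its speed; a pose out of reach is approached as far as the arm can. A call is refused whole if a number of a shift passes 1 or a number of a turn 1, either way. A call with a gripper value outside its range is refused whole. The fingers move at their own pace and stop on an object; "force" is the grip in N (left out, the last holds). Time passes only in rows, so rows that do not move let the fingers close. It gives the time, the measured TCP pose, the force and the opening at its end, in the units of the state.
- bot.observe(): the state, without advancing time (a new reading comes with each control period).
- cams.get_image(name): name is "scene" or "top" or "wrist"; returns a dict with "pixels" (400x640x3 uint8, red, green, blue), "fx", "fy", "cx", "cy" (pixels), "R" (3x3) and "t" (3): a world point X has camera coordinates R X + t. Camera axes: x right, y down, z forward; pixel columns grow to the right and rows downward; lengths in m; the calibration is good to about 2 mm. A picture is of the moment at which its call begins. There is no depth.
- bot.finish_job(): hands the job in, once; it reports no verdict.
The state is a dict: "time": time; "q": joint angles; "joint_velocities": joint speeds; "effort": joint torques, N m; "ee_pos": TCP position; "ee_rot": TCP orientation; "wrist_force": force on the tool from outside, world axes, zero at the start; "wrist_torque": the same for the moment, N m; "grip_width": finger opening in m.
Only numpy, scipy, OpenCV 4.12 (cv2) and the standard library are available. Lean on these libraries where they do the work, as an engineer would, in place of code of your own. Each camera call takes 0.05 s, during which the arm holds its last target. There are 200 camera calls.

## Working session

There is one attempt and no reset: what is moved stays moved. The work goes in short steps, Python scripts to look and compute and a tool call to move; the robot and the scene stay as the last step left them, time stands still between calls to the robot, and variables do not carry over. Pictures are saved under pics/ and viewed, about 8 in all and at most 12, crops included, and the job is handed in when it is done.

Besides the shell and the picture viewer there is one more tool, called after ">>>" in YAML: its name, and indented under it one key for each argument. jog_arm: Moves the arm, as the interface text tells. Its arguments: {"type":"object","properties":{"increments":{"type":"array","items":{"type":"object","properties":{"delta_pos":{"type":"array","items":{"type":"number"}},"dr":{"type":"array","items":{"type":"number"}},"jaw":{"type":"number"}}}},"force":{"type":"number"}},"required":["increments"]}

```bash
mkdir -p pics
cat > h.py <<'E'
import numpy as np, cv2
from cell import bot, cams
def shot(n,f):
    d=cams.get_image(n); cv2.imwrite('pics/'+f+'.png',d['pixels'][:,:,::-1]); np.save('pics/'+f+'.npy',d,allow_pickle=True); return d
def load(f): return np.load('pics/'+f+'.npy',allow_pickle=True).item()
def ray(d,u,v):
    R=np.array(d['R']);t=np.array(d['t']); c=-R.T@t
    return c,R.T@np.array([(u-d['cx'])/d['fx'],(v-d['cy'])/d['fy'],1])
def onz(d,u,v,z):
    c,r=ray(d,u,v); return c+r*(z-c[2])/r[2]
def proj(d,X):
    p=np.array(d['R'])@np.array(X)+np.array(d['t']); return d['fx']*p[0]/p[2]+d['cx'],d['fy']*p[1]/p[2]+d['cy']
E
python3 - <<'E'
from h import *
for n in('top','scene'):
    d=shot(n,n+'0'); print(n,d['fx'],-np.array(d['R']).T@d['t'])
E
```

```text
top 387.30294092088667 [ 0.40283418 -0.04727185  1.00139964]
scene 422.4107027616561 [ 1.15236253 -0.11662287  0.86236242]
```

View pics/top0.png

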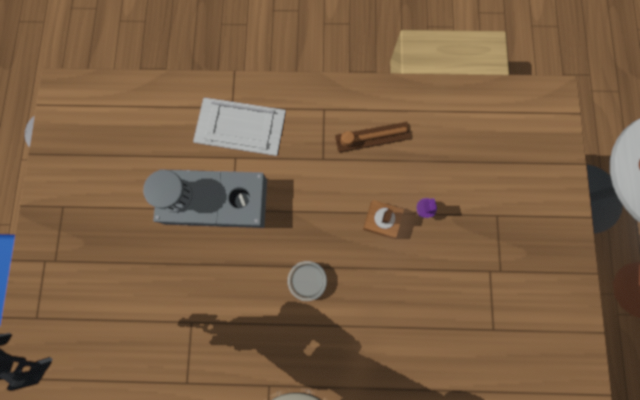

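View pics/scene0.png

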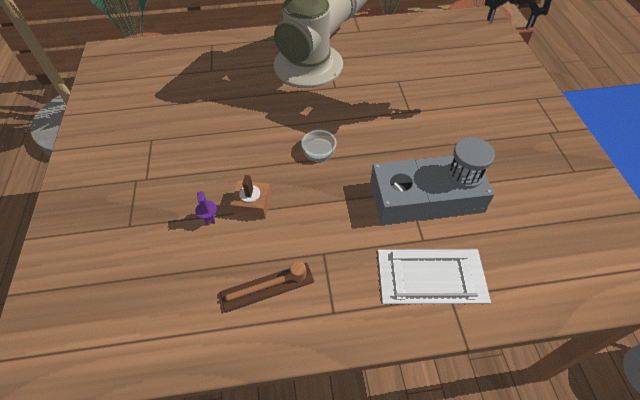

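The top view has the lamp at about (210,198), with the hole at (240,198) and the column at (165,190). The block and key are at (385,217), and the purple look-alike at (427,208). The scene view agrees. Next I'll measure from enlarged crops.

Run:
```python
from h import *
d=load('top0'); im=d['pixels'][:,:,::-1].copy()
a=cv2.resize(im[190:250,350:450],None,fx=8,fy=8,interpolation=cv2.INTER_CUBIC)[:,:400*2]
b=cv2.resize(im[160:235,140:280],None,fx=5.7,fy=5.7,interpolation=cv2.INTER_CUBIC)
a=cv2.resize(a,(500,300));b=cv2.resize(b,(560,300))
cv2.imwrite('pics/c0.png',np.vstack([np.pad(a,((0,0),(0,60),(0,0))),b]))
hsv=cv2.cvtColor(im,cv2.COLOR_BGR2HSV)
m=((hsv[:,:,1]<60)&(hsv[:,:,2]>120)).astype(np.uint8)
m2=np.zeros_like(m); m2[200:235,365:410]=m[200:235,365:410]
M=cv2.moments(m2,True);u,v=M['m10']/M['m00'],M['m01']/M['m00'];print('collar',u,v,M['m00'],onz(d,u,v,.051))
g=(hsv[:,:,1]<75).astype(np.uint8);g2=np.zeros_like(g);g2[165:232,140:275]=g[165:232,140:275]
g2=cv2.morphologyEx(g2,cv2.MORPH_CLOSE,np.ones((5,5)))
c=max(cv2.findContours(g2,0,1)[0],key=cv2.contourArea);print(cv2.minAreaRect(c),cv2.contourArea(c))
for p in [(240,198),(210,198),(165,190)]: print(p,onz(d,*p,.075))
```

```text
collar 381.3717277486911 218.55497382198953 191.0 [ 0.5319304  -0.19903823  0.051     ]
((204.2213897705078, 197.7193603515625), (123.23428344726562, 55.56129837036133), 1.9414864778518677) 6296.0
(240, 198) [0.57165123 0.14841837 0.075     ]
(210, 198) [0.57009201 0.22187529 0.075     ]
(165, 190) [0.5876983  0.33424649 0.075     ]
```

View pics/c0.png

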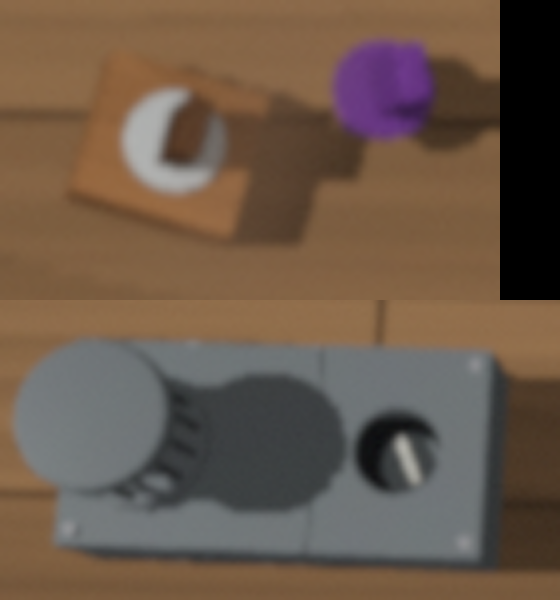

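The collar centre is near (384.8,218) and the block is yawed about -17°. The hole is at (239,198) with the fin visible inside it, and the lamp's yaw is small. I'll move over the lamp first for a wrist view.

>>> jog_arm:
  increments:
    - {"delta_pos":[0.8,-0.85,0.2],"dr":[0,0,0],"jaw":1}
    - {"delta_pos":[0.8,-0.85,0.2],"dr":[0,0,0],"jaw":1}
    - {"delta_pos":[0.8,-0.85,0.2],"dr":[0,0,0],"jaw":1}
    - {"delta_pos":[0.8,-0.85,0.2],"dr":[0,0,0],"jaw":1}
    - {"delta_pos":[0.8,-0.85,0.0],"dr":[0,0,0],"jaw":1}
    - {"delta_pos":[0.8,-0.85,0.0],"dr":[0,0,0],"jaw":1}
    - {"delta_pos":[0.8,-0.85,0.0],"dr":[0,0,0],"jaw":1}
    - {"delta_pos":[0.7,-0.85,0],"dr":[0,0,0],"jaw":1}
    - {"delta_pos":[0,0,0],"dr":[0,0,0],"jaw":1}

```text
time: 1.23
ee_pos: [0.5652, 0.1401, 0.2792]
ee_rot: [[0.44, 0.898, -0.007], [0.898, -0.44, -0.003], [-0.006, -0.005, -1.0]]
wrist_force: [-1.0, 0.7, -0.5]
grip_width: 0.0857
```

Run:
```python
from h import *
s=bot.observe();print(s['time'],s['ee_pos'],np.round(s['ee_rot'],3),s['q'],s['wrist_force'],s['grip_width'])
d=shot('wrist','w1');print(-np.array(d['R']).T@d['t'],np.round(d['R'],2),d['fx']);print(proj(d,(.5716,.1484,.075)),proj(d,(.533,-.207,.051)))
```

```text
1.225 [0.56522067 0.14014924 0.27919929] [[ 0.44   0.898 -0.007]
 [ 0.898 -0.44  -0.003]
 [-0.006 -0.005 -1.   ]] [  2.35966974  24.07465365  64.58852151  -0.17233032  91.73038571
 -61.52700816] [-1.00378695  0.66139739 -0.48938933] 0.08568566158388587
[0.49496622 0.17563415 0.41110402] [[ 0.44  0.9  -0.01]
 [ 0.85 -0.42  0.31]
 [ 0.27 -0.14 -0.95]] 278.0209227353258
(np.float64(329.0623956220578), np.float64(176.80690617982324)) (np.float64(98.26429754756862), np.float64(253.90810060135342))
```

View pics/w1.png

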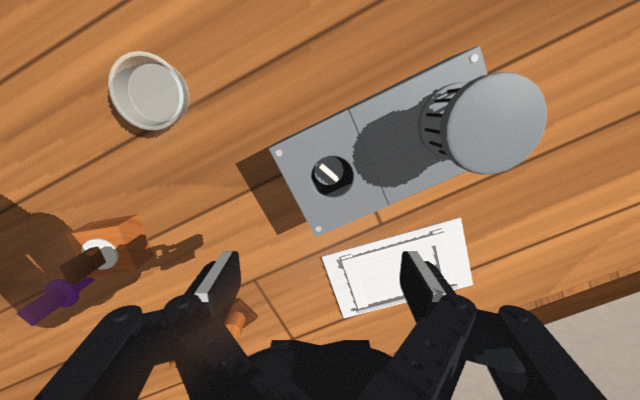

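The wrist view shows the hole at (332,175), the fin running from about (318,166) to (338,184), screws at (279,153), (319,229) and (474,58), and the block and key at (100,255). I'll measure these and then view the block from above.

```bash
cat > fin.py <<'E'
from h import *
def fin(d,roi,zt=.054):
    x0,y0,x1,y1=roi; g=cv2.cvtColor(d['pixels'],cv2.COLOR_RGB2GRAY)
    r=g[y0:y1,x0:x1]
    m=((r>170)*1).astype(np.uint8)
    c=max(cv2.findContours(m,0,1)[0],key=cv2.contourArea)
    P=np.array([onz(d,*(p[0]+[x0,y0]),zt)[:2] for p in c])*1000
    rr=cv2.minAreaRect(P.astype(np.float32)); print('fin',rr)
    b=cv2.boxPoints(rr);e=b[1]-b[0];f=b[2]-b[1];l=e if np.hypot(*e)>np.hypot(*f) else f
    print('fin yaw',np.degrees(np.arctan2(l[1],l[0]))%180)
    h=((r<75)|(r>150)).astype(np.uint8)
    return h
E
python3 - <<'E'
from fin import *
d=load('w1'); fin(d,(308,152,358,200))
g=cv2.cvtColor(d['pixels'],cv2.COLOR_RGB2GRAY)
r=cv2.resize(g[150:200,305:360],None,fx=1,fy=1)
m=((g<85)).astype(np.uint8); m2=np.zeros_like(m); m2[150:200,308:357]=m[150:200,308:357]
c=max(cv2.findContours(m2,0,1)[0],key=cv2.contourArea); c=cv2.convexHull(c)
P=np.array([onz(d,*p[0],.075)[:2] for p in c])*1000; print('hole',cv2.minEnclosingCircle(P.astype(np.float32)),cv2.minAreaRect(P.astype(np.float32)))
for nm,f,pts in(('w',d,[(279,153),(319,229),(474,58)]),('t',load('top0'),[(140+476/4,160+66/4),(140+464/4,160+243/4),(140+69/4,160+228/4)])):
    print(nm,[np.round(onz(f,*p,.075)[:2],4) for p in pts])
E
```

```text
fin ((570.8895263671875, 149.0059356689453), (30.062562942504883, 7.002562522888184), 22.84998893737793)
fin yaw 22.85001
hole ((572.8810424804688, 151.8882598876953), 26.240388870239258) ((572.7809448242188, 152.7177734375), (51.07545852661133, 50.26593017578125), 2.512953519821167)
w [array([0.5184, 0.1068]), array([0.6294, 0.106 ]), array([0.5213, 0.3473])]
t [array([0.6265, 0.1047]), array([0.5167, 0.1065]), array([0.5206, 0.3468])]
```

>>> jog_arm:
  increments:
    - {"delta_pos":[0,-0.9,0],"dr":[0,0,1],"jaw":1}
    - {"delta_pos":[0,-0.9,0],"dr":[0,0,1],"jaw":1}
    - {"delta_pos":[0,-0.9,0],"dr":[0,0,1],"jaw":1}
    - {"delta_pos":[0,-0.9,0],"dr":[0,0,1],"jaw":1}
    - {"delta_pos":[0,-0.9,0],"dr":[0,0,0],"jaw":1}
    - {"delta_pos":[0,-0.9,0],"dr":[0,0,0],"jaw":1}
    - {"delta_pos":[0,-0.9,0],"dr":[0,0,0],"jaw":1}
    - {"delta_pos":[-0.3,-0.4,-0.4],"dr":[0,0,0],"jaw":1}
    - {"delta_pos":[0,0,0],"dr":[0,0,0],"jaw":1}

```text
time: 2.4
ee_pos: [0.5445, -0.1904, 0.2593]
ee_rot: [[0.077, 0.997, -0.008], [0.997, -0.077, -0.002], [-0.003, -0.007, -1.0]]
wrist_force: [0.9, 0.4, 0.4]
grip_width: 0.0852
```

Run:
```python
from h import *
s=bot.observe();print(s['time'],s['ee_pos'],np.round(s['ee_rot'],3),s['q'])
d=shot('wrist','w2');print(proj(d,(.533,-.207,.051)))
```

```text
2.4 [ 0.54452673 -0.19043482  0.25927036] [[ 0.077  0.997 -0.008]
 [ 0.997 -0.077 -0.002]
 [-0.003 -0.007 -1.   ]] [ -30.88384023   24.09228908   67.82025297   -0.33202112   88.40063034
 -116.45031685]
(np.float64(306.5761125974296), np.float64(166.87034955307803))
```

View pics/w2.png

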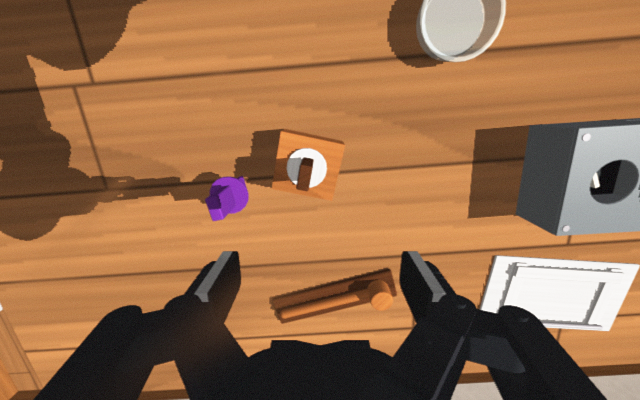

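The collar is at (306,168), with the handle leaning down in the image by perspective. The block's corners are at about (283,129), (344,143), (333,198) and (273,188), and the purple key at (228,197) is roughly 75 px from it.

Run:
```python
from h import *
d=load('w2'); im=d['pixels'][:,:,::-1].copy();hsv=cv2.cvtColor(im,cv2.COLOR_BGR2HSV)
def comp(m,roi):
    z=np.zeros_like(m);x0,y0,x1,y1=roi;z[y0:y1,x0:x1]=m[y0:y1,x0:x1]
    return max(cv2.findContours(z,0,1)[0],key=cv2.contourArea)
w=((hsv[:,:,1]<80)&(hsv[:,:,2]>110)).astype(np.uint8)
c=cv2.convexHull(comp(w,(270,135,345,205)))
P=np.array([onz(d,*p[0],.051)[:2] for p in c])*1000
print('collar',cv2.minEnclosingCircle(P.astype(np.float32)))
blk=((hsv[:,:,0]<14)&(hsv[:,:,1]>140)&(hsv[:,:,2]>120)).astype(np.uint8)|w
print([ (tuple(hsv[y,x])) for x,y in((290,140),(330,155),(306,180),(320,190),(360,160))])
for z,f in((.099+.004,'handle'),):
    dk=((hsv[:,:,2]<110)&(hsv[:,:,1]>80)).astype(np.uint8); c=comp(dk,(294,152,318,200))
    print(f,c.reshape(-1,2).min(0),c.reshape(-1,2).max(0),cv2.minAreaRect(c))
for p in[(283,129),(344,143),(333,198),(273,188)]: print(p,onz(d,*p,.046)[:2])
a=cv2.resize(im[118:218,255:365],None,fx=7,fy=6,interpolation=cv2.INTER_CUBIC);a=cv2.resize(im[118:208,260:360],None,fx=6,fy=6,interpolation=cv2.INTER_CUBIC);cv2.imwrite('pics/c2.png',a)
```

```text
collar ((534.20654296875, -207.5731658935547), 25.294273376464844)
[(np.uint8(13), np.uint8(173), np.uint8(231)), (np.uint8(13), np.uint8(169), np.uint8(226)), (np.uint8(11), np.uint8(178), np.uint8(110)), (np.uint8(13), np.uint8(171), np.uint8(219)), (np.uint8(13), np.uint8(151), np.uint8(188))]
handle [297 158] [312 189] ((304.0, 173.49998474121094), (11.497314453125, 31.346450805664062), 12.52880859375)
(283, 129) [ 0.48559501 -0.23146356]
(344, 143) [ 0.5079888  -0.15884518]
(333, 198) [ 0.57759758 -0.17677528]
(273, 188) [ 0.55813896 -0.2530753 ]
```

View pics/c2.png

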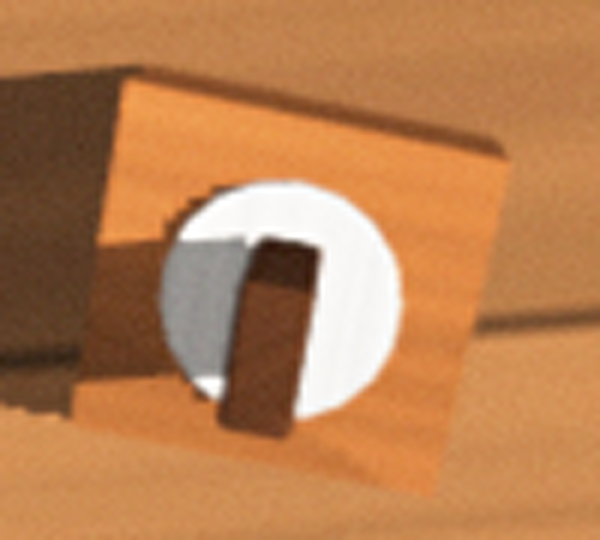

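Run:
```python
from h import *
d=load('w2')
def an(v): return np.degrees(np.arctan2(v[1],v[0]))
for nm,z,C in(('block',.046,[(122,80),(508,158),(435,497),(75,415)]),('handle',.103,[(245,285),(310,292),(292,438),(218,428)])):
    P=np.array([onz(d,260+x/6,118+y/6,z)[:2] for x,y in C])
    print(nm,P.mean(0),np.linalg.norm(np.diff(P,axis=0,append=P[:1]),axis=1),'x yaw',an(P[3]-P[0]),an(P[2]-P[1]),'y yaw-90',an(P[1]-P[0])-90,an(P[2]-P[3])-90)
s=bot.observe();R=s['ee_rot'];print(an(R[:,0]))
```

```text
block [ 0.5340389  -0.20609283] [0.07987197 0.07438249 0.07974055 0.07136352] x yaw -15.077458485706703 -15.247367846433363 y yaw-90 -15.68305798727529 -17.854108063006663
handle [ 0.53492093 -0.20701877] [0.01142961 0.0268608  0.01340918 0.02656284] x yaw -16.18574443731328 -11.907229099680142 y yaw-90 -10.659711794104723 -12.43342552700409
85.63326913916121
```

>>> jog_arm:
  increments:
    - {"delta_pos":[-0.1,-0.17,-0.5],"dr":[0,-0.1,-0.8],"jaw":0.6}
    - {"delta_pos":[-0.1,-0.17,-0.5],"dr":[0,0,-0.8],"jaw":0.6}
    - {"delta_pos":[0,0,-0.5],"dr":[0,0,-0.6],"jaw":0.6}
    - {"delta_pos":[0,0,-0.4],"dr":[0,0,0],"jaw":0.6}
    - {"delta_pos":[0,0,0],"dr":[0,0,0],"jaw":0.6}

```text
time: 3.08
ee_pos: [0.5395, -0.1993, 0.1685]
ee_rot: [[0.261, 0.965, 0.011], [0.965, -0.261, -0.007], [-0.004, 0.013, -1.0]]
wrist_force: [-0.6, 1.1, 0.1]
grip_width: 0.051
```

```bash
cat > st.py <<'E'
from h import *
np.set_printoptions(suppress=True,precision=4)
def an(v): return np.degrees(np.arctan2(v[1],v[0]))
s=bot.observe();R=np.array(s['ee_rot']);print(s['time'],'pos',s['ee_pos'],'yaw',an(R[:,0]),'z',R[:,2],'F',s['wrist_force'],'T',s['wrist_torque'],'w',s['grip_width'])
E
python3 st.py
```

```text
3.075 pos [ 0.5395 -0.1993  0.1685] yaw 74.84439193796162 z [ 0.0113 -0.0073 -0.9999] F [-0.5712  1.1132  0.1493] T [-0.0237  0.0482  0.0134] w 0.05104712953161226
```

>>> jog_arm:
  increments:
    - {"delta_pos":[-0.11,-0.16,-0.3],"dr":[0.08,0.13,0],"jaw":0.6}
    - {"delta_pos":[0,0,-0.3],"dr":[0,0,0],"jaw":0.6}
    - {"delta_pos":[0,0,0],"dr":[0,0,0],"jaw":0.6}

```text
time: 3.45
ee_pos: [0.535, -0.2069, 0.1388]
ee_rot: [[0.259, 0.966, 0.002], [0.966, -0.259, -0.002], [-0.001, 0.003, -1.0]]
wrist_force: [-0.6, -0.7, -0.1]
grip_width: 0.051
```

```bash
python3 st.py
```

```text
3.45 pos [ 0.535  -0.2069  0.1388] yaw 74.9653120331146 z [ 0.0023 -0.0016 -1.    ] F [-0.555  -0.73   -0.0759] T [0.0134 0.0114 0.0617] w 0.0510492422694615
```

Aligned. Descend by 67 mm and grip gently.

>>> jog_arm:
  increments:
    - {"delta_pos":[-0.02,0,-0.4],"dr":[0,0,0],"jaw":0.6}
    - {"delta_pos":[0,0,-0.4],"dr":[0,0,0],"jaw":0.6}
    - {"delta_pos":[0,0,-0.4],"dr":[0,0,0],"jaw":0.6}
    - {"delta_pos":[0,0,-0.2],"dr":[0,0,0],"jaw":0.6}
    - {"delta_pos":[0,0,0],"dr":[0,0,0],"jaw":0.6}

```text
time: 4.08
ee_pos: [0.5352, -0.2078, 0.069]
ee_rot: [[0.26, 0.966, 0.006], [0.966, -0.26, -0.004], [-0.002, 0.007, -1.0]]
wrist_force: [-0.3, -0.8, 1.2]
grip_width: 0.0512
```

```bash
python3 st.py
```

```text
4.075 pos [ 0.5352 -0.2078  0.069 ] yaw 74.93454788129064 z [ 0.0064 -0.0041 -1.    ] F [-0.2756 -0.8037  1.1749] T [ 0.0327  0.0099 -0.0301] w 0.05124061142707962
```

>>> jog_arm:
  increments:
    - {"delta_pos":[-0.02,0,0.04],"dr":[0.04,0.07,0],"jaw":0.3}
    - {"delta_pos":[0,0,0],"dr":[0,0,0],"jaw":0.05}
    - {"delta_pos":[0,0,0],"dr":[0,0,0],"jaw":0.05}
    - {"delta_pos":[0,0,0],"dr":[0,0,0],"jaw":0}
    - {"delta_pos":[0,0,0],"dr":[0,0,0],"jaw":0}
  force: 50

```text
time: 4.7
ee_pos: [0.5349, -0.2081, 0.073]
ee_rot: [[0.26, 0.966, 0.002], [0.966, -0.26, -0.002], [-0.001, 0.003, -1.0]]
wrist_force: [0.0, 0.2, -1.1]
grip_width: 0.0135
```

```bash
python3 st.py
```

```text
4.7 pos [ 0.5349 -0.2081  0.073 ] yaw 74.93991462574866 z [ 0.0025 -0.002  -1.    ] F [ 0.0023  0.1906 -1.1221] T [ 0.0537 -0.0401  0.0041] w 0.013468872145663835
```

Gripped at a width of 13.5 mm, which fits the 14 mm handle. Lift straight up.

>>> jog_arm:
  increments:
    - {"delta_pos":[0,0,0.3],"dr":[0,0,0],"jaw":0}
    - {"delta_pos":[0,0,0.5],"dr":[0,0,0],"jaw":0}
    - {"delta_pos":[0,0,0.6],"dr":[0,0,0],"jaw":0}
    - {"delta_pos":[0,0,0.6],"dr":[0,0,0],"jaw":0}
    - {"delta_pos":[0,0,0.4],"dr":[0,0,0],"jaw":0}
    - {"delta_pos":[0.1,0.5,0],"dr":[0,0,0.9],"jaw":0}
    - {"delta_pos":[0.1,0.8,0],"dr":[0,0,0.9],"jaw":0}
    - {"delta_pos":[0.1,0.8,0],"dr":[0,0,0.9],"jaw":0}
    - {"delta_pos":[0.1,0.8,0],"dr":[0,0,0.9],"jaw":0}
    - {"delta_pos":[0.1,0.8,0],"dr":[0,0,0.9],"jaw":0}
    - {"delta_pos":[0.1,0.8,0],"dr":[0,0,0.9],"jaw":0}
    - {"delta_pos":[0,0,0],"dr":[0,0,0],"jaw":0}

```text
time: 6.2
ee_pos: [0.5645, 0.0236, 0.2092]
ee_rot: [[-0.22, 0.975, 0.014], [0.975, 0.221, -0.002], [-0.005, 0.013, -1.0]]
wrist_force: [-0.0, -0.7, -1.2]
grip_width: 0.0135
```

```bash
python3 st.py
```

```text
6.2 pos [0.5645 0.0236 0.2092] yaw 102.73581774136193 z [ 0.014  -0.0021 -0.9999] F [-0.0109 -0.6707 -1.2019] T [-0.0458  0.0149  0.046 ] w 0.01348291527370869
```

>>> jog_arm:
  increments:
    - {"delta_pos":[0.05,0.65,0],"dr":[0,0.1,0.7],"jaw":0}
    - {"delta_pos":[0.05,0.65,-0.2],"dr":[0,0.05,0.7],"jaw":0}
    - {"delta_pos":[0,0.65,-0.2],"dr":[0,0,0.6],"jaw":0}
    - {"delta_pos":[0,0.55,-0.2],"dr":[0,0,0],"jaw":0}
    - {"delta_pos":[0,0,0],"dr":[0,0,0],"jaw":0}

```text
time: 6.82
ee_pos: [0.5702, 0.1481, 0.1823]
ee_rot: [[-0.385, 0.923, 0.005], [0.923, 0.385, -0.003], [-0.005, 0.003, -1.0]]
wrist_force: [-0.7, -0.5, -0.4]
grip_width: 0.0133
```

```bash
python3 - <<'E'
from st import *
for n in('wrist','scene','top'): shot(n,n+'5')
d=load('wrist5'); o=np.array(s['ee_pos'])
for z in(.105,.075,.054): print(z,proj(d,(.571,.149,z)))
E
python3 - <<'E'
import cv2,numpy as np
a=cv2.imread('pics/wrist5.png'); b=cv2.imread('pics/scene5.png')
b=cv2.resize(b[110:230,340:500],None,fx=3,fy=3,interpolation=cv2.INTER_CUBIC)[:, :480]
cv2.imwrite('pics/c5.png',np.vstack([a[:240],np.pad(b,((0,0),(0,160),(0,0)))]))
E
```

```text
6.825 pos [0.5702 0.1481 0.1823] yaw 112.66885775341771 z [ 0.005  -0.0029 -1.    ] F [-0.6628 -0.5486 -0.3624] T [-0.0593  0.0044 -0.0067] w 0.01327258948566026
0.105 (np.float64(321.79052654255065), np.float64(212.1917575611081))
0.075 (np.float64(321.7363538817601), np.float64(200.1874660582502))
0.054 (np.float64(321.7051815172719), np.float64(193.2798830691738))
```

View pics/c5.png

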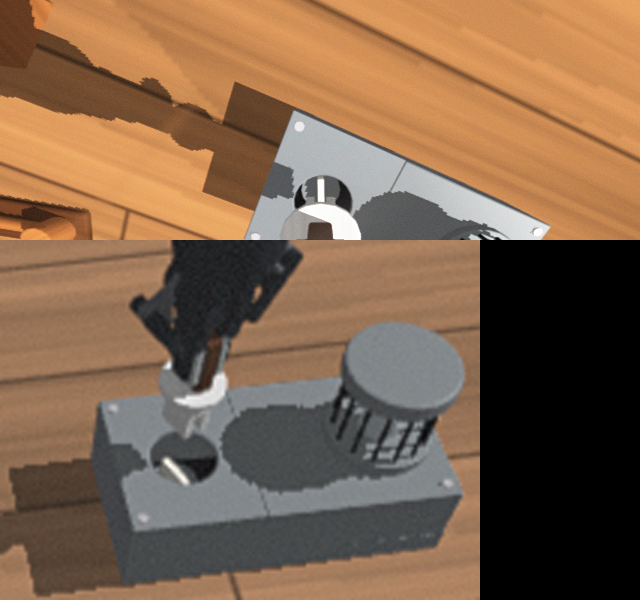

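The wrist view shows the fin at (320,190) pointing straight at the key, and the collar centred near (320,238). I'll compare the lateral offsets numerically.

Run:
```python
from st import *
d=load('wrist5');g=cv2.cvtColor(d['pixels'],cv2.COLOR_RGB2GRAY)
ex=R[:,0][:2]; o=np.array(s['ee_pos'])[:2]
for v in range(180,202,3):
    r=g[v,300:345].astype(int); i=np.where(r>170)[0]; 
    if len(i): 
        u=300+(i.min()+i.max())/2; P=onz(d,u,v,.054)[:2]; print(v,i.min()+300,i.max()+300,P,'lat mm',(P-o)@ex*1e3,'long',(P-o)@R[:2,1]*1e3)
hsv=cv2.cvtColor(d['pixels'],cv2.COLOR_RGB2HSV)
m=((hsv[:,:,1]<50)&(hsv[:,:,2]>195)).astype(np.uint8);m[:206]=0;m[260:]=0;m[:,:272]=0;m[:,368:]=0
for v in range(214,240,4):
    i=np.where(m[v])[0]; print(v,i.min(),i.max(),[ (onz(d,u,v,s['ee_pos'][2]-.022)[:2]-o)@ex*1e3 for u in(i.min(),i.max())])
m[m>0]=1
```

```text
6.975 pos [0.5709 0.1464 0.1832] yaw 112.54177898374338 z [ 0.0069 -0.0031 -1.    ] F [-0.067  -0.4126 -1.1292] T [ 0.0108 -0.032  -0.0181] w 0.013666883595749491
180 300 344 [0.5585 0.1441] lat mm 2.5807434580868955 long -12.267463723796006
183 300 323 [0.5652 0.1359] lat mm -7.554434855852734 long -9.249245046284804
186 303 323 [0.5674 0.1384] lat mm -6.1233100457952165 long -6.242650870711705
189 303 323 [0.5702 0.1395] lat mm -6.142160971582881 long -3.210506387665571
192 303 323 [0.5731 0.1407] lat mm -6.161146219857657 long -0.15675632445940302
195 304 323 [0.5757 0.1423] lat mm -5.690092626596617 long 2.9173012494347184
198 305 324 [0.5782 0.1443] lat mm -4.723753359191236 long 6.0117939274597765
201 318 324 [0.5786 0.1514] lat mm 1.679198783048925 long 9.110833065503162
214 308 349 [np.float64(-5.946546298414521), np.float64(18.189852817384388)]
218 319 352 [np.float64(0.5344713665200972), np.float64(20.051016135287753)]
222 329 355 [np.float64(6.481973372970154), np.float64(21.93027424675792)]
226 332 357 [np.float64(8.305088862710472), np.float64(23.231163962596455)]
230 333 359 [np.float64(8.945579734963534), np.float64(24.544879011107152)]
234 333 360 [np.float64(8.989168389857939), np.float64(25.268998909326413)]
238 333 360 [np.float64(9.033194916673121), np.float64(25.394725466444637)]
```

```bash
cat > m6.py <<'E'
from st import *
import sys
d=shot('wrist',sys.argv[1]);g=cv2.cvtColor(d['pixels'],cv2.COLOR_RGB2GRAY)
s2=bot.observe();print('after',s2['ee_pos'],'cam',-np.array(d['R']).T@d['t'])
m=(g>215).astype(np.uint8);m[:165]=0;m[206:]=0;m[:,:306]=0;m[:,336:]=0
c=max(cv2.findContours(m,0,1)[0],key=cv2.contourArea).reshape(-1,2)
print(c.min(0),c.max(0)); P=np.array([onz(d,*p,.054)[:2] for p in c])*1000
print('fin',cv2.minAreaRect(P.astype(np.float32)))
col=[];
for v in range(228,262,4):
    r=g[v].astype(int);a=np.abs(np.diff(cv2.GaussianBlur(r[None].astype(np.float32),(3,1),0)[0]))
    col.append((v,270+int(a[270:296].argmax()),344+int(a[344:372].argmax())))
print(col)
E
python3 m6.py w6
```

```text
6.975 pos [0.5709 0.1464 0.1832] yaw 112.54177898374338 z [ 0.0069 -0.0031 -1.    ] F [-0.067  -0.4126 -1.1292] T [ 0.0108 -0.032  -0.0181] w 0.013666883595749491
after [0.5708 0.1464 0.1831] cam [0.4967 0.1158 0.3143]
[320 179] [326 201]
fin ((568.7119140625, 147.25823974609375), (22.477670669555664, 5.926597595214844), 22.905811309814453)
[(228, 281, 358), (232, 279, 359), (236, 279, 360), (240, 295, 360), (244, 294, 360), (248, 286, 360), (252, 281, 346), (256, 280, 347), (260, 279, 347)]
```

Settled, the fin sits about 2 mm to the +y side of the key. I'll shift 2.2 mm in y and go down in steps, stopping short of the fin.

>>> jog_arm:
  increments:
    - {"delta_pos":[0,0.045,-0.25],"dr":[0.03,0.08,0.07],"jaw":0}
    - {"delta_pos":[0,0,-0.3],"dr":[0,0,0],"jaw":0}
    - {"delta_pos":[0,0,-0.25],"dr":[0,0,0],"jaw":0}
    - {"delta_pos":[0,0,0],"dr":[0,0,0],"jaw":0}
    - {"delta_pos":[0,0,0],"dr":[0,0,0],"jaw":0}

```text
time: 7.65
ee_pos: [0.5708, 0.1468, 0.1399]
ee_rot: [[-0.387, 0.922, -0.002], [0.922, 0.387, -0.0], [0.0, -0.002, -1.0]]
wrist_force: [-0.7, -1.4, -1.3]
grip_width: 0.0133
```

```bash
python3 st.py
```

```text
7.65 pos [0.5708 0.1468 0.1399] yaw 112.74732649052665 z [-0.0018 -0.0005 -1.    ] F [-0.6749 -1.3681 -1.3355] T [ 0.0198 -0.0004  0.0138] w 0.013300280704145573
```

>>> jog_arm:
  increments:
    - {"delta_pos":[0,0.05,-0.1],"dr":[0,0,0],"jaw":0}
    - {"delta_pos":[0,0,-0.1],"dr":[0,0,0],"jaw":0}
    - {"delta_pos":[0,0,0],"dr":[0,0,0],"jaw":0}

```text
time: 8.02
ee_pos: [0.571, 0.1497, 0.1298]
ee_rot: [[-0.387, 0.922, -0.001], [0.922, 0.387, -0.0], [-0.0, -0.001, -1.0]]
wrist_force: [0.4, 0.1, -0.8]
grip_width: 0.0133
```

```bash
python3 st.py
```

```text
8.025 pos [0.571  0.1497 0.1298] yaw 112.76539537835791 z [-0.0005 -0.0004 -1.    ] F [ 0.3976  0.0897 -0.7902] T [-0.0182  0.0328 -0.0094] w 0.013288316861356517
```

Bottom at about z 0.061 and 1 mm too far in y. Correct that and feel down.

>>> jog_arm:
  increments:
    - {"delta_pos":[0,-0.02,-0.06],"dr":[0,0,0],"jaw":0}
    - {"delta_pos":[0,0,-0.05],"dr":[0,0,0],"jaw":0}
    - {"delta_pos":[0,0,-0.04],"dr":[0,0,0],"jaw":0}
    - {"delta_pos":[0,0,0],"dr":[0,0,0],"jaw":0}

```text
time: 8.52
ee_pos: [0.5712, 0.1485, 0.122]
ee_rot: [[-0.387, 0.922, -0.0], [0.922, 0.387, -0.0], [-0.0, -0.0, -1.0]]
wrist_force: [0.1, -0.3, -1.8]
grip_width: 0.0135
```

```bash
python3 st.py
```

```text
8.525 pos [0.5712 0.1485 0.122 ] yaw 112.7576927155295 z [-0.0001 -0.0004 -1.    ] F [ 0.0647 -0.2527 -1.7741] T [-0.0459 -0.0094 -0.0598] w 0.013540571394533246
```

>>> jog_arm:
  increments:
    - {"delta_pos":[0,0,-0.05],"dr":[0,0,0],"jaw":0}
    - {"delta_pos":[0,0,-0.03],"dr":[0,0,0],"jaw":0}
    - {"delta_pos":[0,0,0],"dr":[0,0,0],"jaw":0}

```text
time: 8.9
ee_pos: [0.5712, 0.1486, 0.1178]
ee_rot: [[-0.387, 0.922, 0.0], [0.922, 0.387, -0.0], [-0.0, -0.0, -1.0]]
wrist_force: [-0.5, 0.1, -2.0]
grip_width: 0.0134
```

```bash
python3 st.py
```

```text
8.9 pos [0.5712 0.1486 0.1178] yaw 112.76198635119079 z [ 0.0001 -0.0004 -1.    ] F [-0.4902  0.0548 -1.9924] T [ 0.0039  0.0307 -0.0082] w 0.013409863854190185
```

>>> jog_arm:
  increments:
    - {"delta_pos":[0,0,-0.05],"dr":[0,0,0],"jaw":0}
    - {"delta_pos":[0,0,-0.05],"dr":[0,0,0],"jaw":0}
    - {"delta_pos":[0,0,0],"dr":[0,0,0],"jaw":0}

```text
time: 9.28
ee_pos: [0.5712, 0.1485, 0.1124]
ee_rot: [[-0.387, 0.922, 0.0], [0.922, 0.387, -0.0], [-0.0, -0.0, -1.0]]
wrist_force: [-0.1, -0.7, -1.8]
grip_width: 0.0136
```

```bash
python3 st.py
```

```text
9.275 pos [0.5712 0.1485 0.1124] yaw 112.75758173545198 z [ 0.0001 -0.0004 -1.    ] F [-0.0971 -0.6804 -1.7969] T [-0.0215 -0.047   0.0385] w 0.013565849543280266
```

>>> jog_arm:
  increments:
    - {"delta_pos":[0,0,-0.03],"dr":[0,0,0],"jaw":0}
    - {"delta_pos":[0,0,-0.03],"dr":[0,0,0],"jaw":0}
    - {"delta_pos":[0,0,0],"dr":[0,0,0],"jaw":0}
    - {"delta_pos":[0,0,0],"dr":[0,0,-0.5],"jaw":0}
    - {"delta_pos":[0,0,0],"dr":[0,0,-0.5],"jaw":0}
    - {"delta_pos":[0,0,0],"dr":[0,0,-0.5],"jaw":0}
    - {"delta_pos":[0,0,0],"dr":[0,0,0],"jaw":0}

```text
time: 10.15
ee_pos: [0.5713, 0.1485, 0.1094]
ee_rot: [[-0.26, 0.966, 0.0], [0.966, 0.26, -0.001], [-0.001, 0.0, -1.0]]
wrist_force: [-0.2, 0.2, -1.6]
grip_width: 0.0135
```

```bash
python3 st.py
```

```text
10.15 pos [0.5713 0.1485 0.1094] yaw 105.06694414901902 z [ 0.0004 -0.0006 -1.    ] F [-0.1833  0.2414 -1.5544] T [ 0.0044 -0.0282 -0.0082] w 0.013498450224840227
```

>>> jog_arm:
  increments:
    - {"delta_pos":[0,0,0],"dr":[0,0,-0.6],"jaw":0}
    - {"delta_pos":[0,0,0],"dr":[0,0,-0.6],"jaw":0}
    - {"delta_pos":[0,0,0],"dr":[0,0,-0.6],"jaw":0}
    - {"delta_pos":[0,0,0],"dr":[0,0,-0.6],"jaw":0}
    - {"delta_pos":[0,0,0],"dr":[0,0,0],"jaw":0}

```text
time: 10.78
ee_pos: [0.5713, 0.1484, 0.1093]
ee_rot: [[-0.053, 0.999, 0.0], [0.999, 0.053, -0.001], [-0.001, 0.0, -1.0]]
wrist_force: [0.3, 0.4, -1.4]
grip_width: 0.0136
```

```bash
python3 st.py
```

```text
10.775 pos [0.5713 0.1484 0.1093] yaw 93.03539576779575 z [ 0.0002 -0.0009 -1.    ] F [ 0.2723  0.3684 -1.3622] T [-0.0438 -0.0097 -0.013 ] w 0.013605251846133332
```

>>> jog_arm:
  increments:
    - {"delta_pos":[0,0,0],"dr":[0,0,-0.6],"jaw":0}
    - {"delta_pos":[0,0,0],"dr":[0,0,-0.6],"jaw":0}
    - {"delta_pos":[0,0,0],"dr":[0,0,-0.6],"jaw":0}
    - {"delta_pos":[0,0,0],"dr":[0,0,-0.6],"jaw":0}

```text
time: 11.28
ee_pos: [0.5712, 0.1484, 0.1093]
ee_rot: [[0.154, 0.988, -0.0], [0.988, -0.154, -0.001], [-0.001, 0.0, -1.0]]
wrist_force: [0.4, -0.7, -1.1]
grip_width: 0.0135
```

Run:
```python
from st import *
for i in range(4): cams.get_image('top'); q=bot.observe(); print(np.array(q['wrist_torque']),q['wrist_force'])
shot('wrist','w7')
a=cv2.imread('pics/w7.png'); b=cv2.imread('pics/scene5.png')
shot('scene','s7'); b=cv2.imread('pics/s7.png')
b=cv2.resize(b[130:230,360:480],None,fx=5,fy=3.2,interpolation=cv2.INTER_CUBIC)
a=cv2.resize(a[130:240,250:390],None,fx=4.3,fy=2.4*1.0,interpolation=cv2.INTER_CUBIC)
a=cv2.resize(cv2.imread('pics/w7.png')[160:250,245:395],(500,300),interpolation=cv2.INTER_CUBIC)
b=cv2.resize(cv2.imread('pics/s7.png')[140:215,365:440+50],(500,300),interpolation=cv2.INTER_CUBIC)
cv2.imwrite('pics/c7.png',np.vstack([a,b]))
```

```text
11.275 pos [0.5712 0.1484 0.1093] yaw 81.11971154082057 z [-0.0001 -0.0012 -1.    ] F [ 0.363  -0.7159 -1.1137] T [-0.0004  0.0446  0.0516] w 0.013511551616557574
[-0.0671  0.0079  0.0983] [-0.0473 -0.1554 -1.1659]
[-0.0474 -0.0029  0.0589] [-0.0578 -0.9793 -1.2951]
[-0.0488  0.014   0.0295] [-0.0911  0.088  -1.7436]
[-0.0601  0.0314  0.0093] [ 0.5651  0.8345 -1.5041]
```

View pics/c7.png

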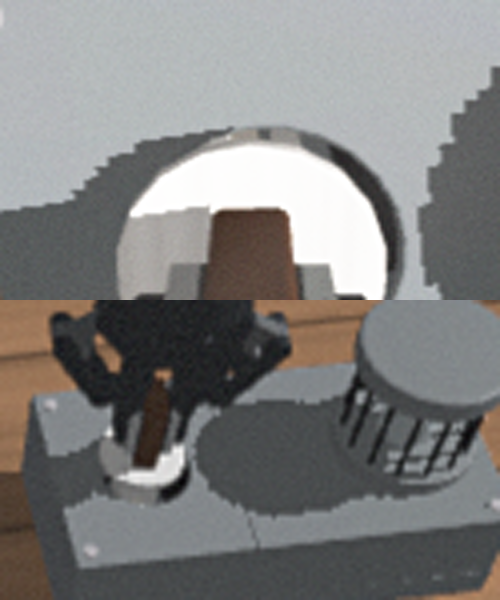

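The key is inside the guard hole and the torque is about +0.06 N m, so the knob is turning. Continue towards the stop, expected at a tool yaw of about 46–52°.

>>> jog_arm:
  increments:
    - {"delta_pos":[0,0,0],"dr":[0,0,-0.6],"jaw":0}
    - {"delta_pos":[0,0,0],"dr":[0,0,-0.6],"jaw":0}
    - {"delta_pos":[0,0,0],"dr":[0,0,-0.6],"jaw":0}
    - {"delta_pos":[0,0,0],"dr":[0,0,-0.6],"jaw":0}
    - {"delta_pos":[0,0,0],"dr":[0,0,-0.6],"jaw":0}
    - {"delta_pos":[0,0,0],"dr":[0,0,-0.6],"jaw":0}
    - {"delta_pos":[0,0,0],"dr":[0,0,-0.6],"jaw":0}
    - {"delta_pos":[0,0,0],"dr":[0,0,-0.6],"jaw":0}

```text
time: 12.58
ee_pos: [0.5712, 0.1482, 0.1093]
ee_rot: [[0.546, 0.838, -0.001], [0.838, -0.546, -0.001], [-0.002, 0.0, -1.0]]
wrist_force: [0.8, -0.4, -2.0]
grip_width: 0.0135
```

```bash
python3 st.py
```

```text
12.575 pos [0.5712 0.1482 0.1093] yaw 56.91770161901221 z [-0.0009 -0.0014 -1.    ] F [ 0.834  -0.357  -1.9864] T [-0.0973 -0.0468  0.1161] w 0.013541468197828137
```

Small steps now, watching the torque.

>>> jog_arm:
  increments:
    - {"delta_pos":[0,0,0],"dr":[0,0,-0.5],"jaw":0}
    - {"delta_pos":[0,0,0],"dr":[0,0,-0.5],"jaw":0}
    - {"delta_pos":[0,0,0],"dr":[0,0,-0.4],"jaw":0}

```text
time: 12.95
ee_pos: [0.5711, 0.1483, 0.1093]
ee_rot: [[0.645, 0.764, -0.001], [0.764, -0.645, -0.001], [-0.002, -0.0, -1.0]]
wrist_force: [0.2, 0.0, -3.1]
grip_width: 0.0135
```

```bash
cat > tq.py <<'E'
from st import *
q=[]
for i in range(3): cams.get_image('top'); o=bot.observe(); q.append(o['wrist_torque'][2])
print('tz',np.array(q),an(np.array(o['ee_rot'])[:,0]),o['ee_pos'],o['wrist_force'])
E
python3 tq.py
```

```text
12.95 pos [0.5711 0.1483 0.1093] yaw 49.83284826914396 z [-0.0012 -0.0013 -1.    ] F [ 0.1758  0.0321 -3.148 ] T [-0.0148 -0.005   0.0134] w 0.013450357352051474
tz [0.0587 0.0579 0.0427] 49.91084043255545 [0.5711 0.1482 0.1093] [ 0.2553 -0.3089 -1.3151]
```

>>> jog_arm:
  increments:
    - {"delta_pos":[0,0,0],"dr":[0,0,-0.4],"jaw":0}
    - {"delta_pos":[0,0,0],"dr":[0,0,-0.3],"jaw":0}

```text
time: 13.35
ee_pos: [0.5711, 0.1482, 0.1093]
ee_rot: [[0.692, 0.722, -0.001], [0.722, -0.692, -0.001], [-0.002, -0.0, -1.0]]
wrist_force: [0.2, -0.5, -1.6]
grip_width: 0.0136
```

```bash
python3 tq.py
```

```text
13.35 pos [0.5711 0.1482 0.1093] yaw 46.24996072923475 z [-0.0013 -0.0013 -1.    ] F [ 0.2364 -0.4886 -1.5818] T [-0.089  -0.0113  0.0668] w 0.013583191249592662
tz [0.087  0.0313 0.0239] 46.343633569850816 [0.5711 0.1482 0.1094] [-0.0187  0.0248 -2.5787]
```

>>> jog_arm:
  increments:
    - {"delta_pos":[0,0,0],"dr":[0,0,-0.4],"jaw":0}
    - {"delta_pos":[0,0,0],"dr":[0,0,0],"jaw":0}

```text
time: 13.75
ee_pos: [0.5711, 0.1482, 0.1093]
ee_rot: [[0.717, 0.697, -0.001], [0.697, -0.717, -0.001], [-0.002, -0.0, -1.0]]
wrist_force: [0.7, -0.9, -2.2]
grip_width: 0.0131
```

```bash
python3 tq.py
```

```text
13.75 pos [0.5711 0.1482 0.1093] yaw 44.22581396243719 z [-0.0014 -0.0013 -1.    ] F [ 0.6715 -0.9092 -2.1758] T [-0.0355  0.038   0.1237] w 0.013082541589704224
tz [0.1058 0.1542 0.1182] 44.26416215409809 [0.5711 0.1482 0.1093] [ 0.2873 -0.8663 -1.8248]
```

>>> jog_arm:
  increments:
    - {"delta_pos":[0,0,0],"dr":[0,0,-0.3],"jaw":0}
    - {"delta_pos":[0,0,0],"dr":[0,0,0],"jaw":0}

```text
time: 14.15
ee_pos: [0.5711, 0.1482, 0.1093]
ee_rot: [[0.735, 0.678, -0.001], [0.678, -0.735, -0.001], [-0.002, 0.0, -1.0]]
wrist_force: [-0.2, 0.1, -0.6]
grip_width: 0.0134
```

```bash
python3 tq.py
```

```text
14.15 pos [0.5711 0.1482 0.1093] yaw 42.69977845902016 z [-0.0014 -0.0015 -1.    ] F [-0.2189  0.1274 -0.5507] T [-0.0476 -0.0231  0.2807] w 0.013413152138875492
tz [0.355  0.3231 0.3343] 42.72495770913067 [0.5711 0.1482 0.1094] [ 0.0488 -1.091  -0.8175]
```

The torque jumped to 0.33 N m, well above the 0.06 N m turning torque, at yaw 42.7°, so the knob is at its stop. I'll back off within the fork's play to centre it on the fin, then lift out.

>>> jog_arm:
  increments:
    - {"delta_pos":[0,0,0],"dr":[0,0,0.6],"jaw":0}
    - {"delta_pos":[0,0,0],"dr":[0,0,0.6],"jaw":0}
    - {"delta_pos":[0,0,0],"dr":[0,0,0.2],"jaw":0}
    - {"delta_pos":[0,0,0],"dr":[0,0,0],"jaw":0}

```text
time: 14.8
ee_pos: [0.5713, 0.1483, 0.1094]
ee_rot: [[0.645, 0.764, -0.001], [0.764, -0.645, -0.001], [-0.001, -0.0, -1.0]]
wrist_force: [0.3, -0.3, -1.0]
grip_width: 0.0136
```

```bash
python3 tq.py
```

```text
14.8 pos [0.5713 0.1483 0.1094] yaw 49.79996578829205 z [-0.0007 -0.0007 -1.    ] F [ 0.3388 -0.3075 -1.0111] T [-0.0307 -0.0531 -0.0351] w 0.013615772483793224
tz [-0.0399  0.0084  0.049 ] 49.81241525506744 [0.5712 0.1483 0.1094] [-0.5737 -0.2125 -1.1466]
```

Torque is back to zero. Lift out.

>>> jog_arm:
  increments:
    - {"delta_pos":[0,0,0.1],"dr":[0,0,0],"jaw":0}
    - {"delta_pos":[0,0,0.15],"dr":[0,0,0],"jaw":0}
    - {"delta_pos":[0,0,0.3],"dr":[0,0,0],"jaw":0}
    - {"delta_pos":[0,0,0.4],"dr":[0,0,0],"jaw":0}
    - {"delta_pos":[0,0,0.4],"dr":[0,0,0],"jaw":0}
    - {"delta_pos":[0,0,0.2],"dr":[0,0,0],"jaw":0}
    - {"delta_pos":[0,0,0],"dr":[0,0,0],"jaw":0}

```text
time: 15.82
ee_pos: [0.5715, 0.1484, 0.1938]
ee_rot: [[0.646, 0.763, 0.003], [0.763, -0.646, -0.001], [0.001, 0.003, -1.0]]
wrist_force: [-1.1, 0.2, -1.7]
grip_width: 0.0132
```

Run:
```python
from fin import *
import st
d=shot('wrist','w8'); g=cv2.cvtColor(d['pixels'],cv2.COLOR_RGB2GRAY)
u,v=proj(d,(.571,.149,.054)); print(u,v)
u,v=int(u),int(v)
m=(g>215).astype(np.uint8);z=np.zeros_like(m);z[v-28:v+14,u-20:u+20]=m[v-28:v+14,u-20:u+20]
for c in cv2.findContours(z,0,1)[0]:
    if cv2.contourArea(c)>15:
        P=np.array([onz(d,*p[0],.054)[:2] for p in c])*1000; b=cv2.boxPoints(cv2.minAreaRect(P.astype(np.float32)));print(cv2.minAreaRect(P.astype(np.float32)),[np.degrees(np.arctan2(*(b[i+1]-b[i])[::-1])) for i in(0,1)],c.reshape(-1,2).min(0),c.reshape(-1,2).max(0))
cv2.imwrite('pics/c8.png',cv2.resize(cv2.imread('pics/w8.png')[v-50:v+70,u-80:u+80],(800,600),interpolation=cv2.INTER_CUBIC))
```

```text
15.825 pos [0.5715 0.1484 0.1938] yaw 49.761518003235764 z [ 0.0028 -0.0005 -1.    ] F [-1.0595  0.1587 -1.7355] T [-0.0554  0.0153 -0.016 ] w 0.013182763421755258
319.5268269551517 187.9884354249537
((571.5087280273438, 148.50779724121094), (5.118186950683594, 24.349224090576172), 49.86603927612305) [np.float32(-40.13392), np.float32(49.86597)] [317 177] [322 200]
```

View pics/c8.png

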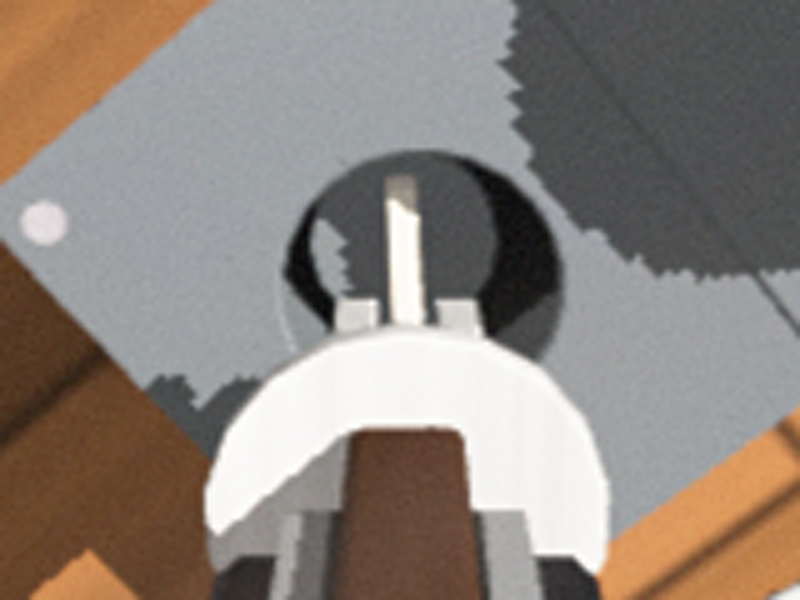

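The picture shows the fin between the prongs and parallel to the key, measured at -39° against about -38° expected at the stop. Now carry the key back to the block.

>>> jog_arm:
  increments:
    - {"delta_pos":[-0.1,-0.6,0],"dr":[0,0,0.7],"jaw":0}
    - {"delta_pos":[-0.1,-0.9,0],"dr":[0,0,0.7],"jaw":0}
    - {"delta_pos":[-0.1,-0.9,0],"dr":[0,0,0.7],"jaw":0}
    - {"delta_pos":[-0.1,-0.9,0],"dr":[0,0,0.7],"jaw":0}
    - {"delta_pos":[-0.1,-0.9,0],"dr":[0,0,0.7],"jaw":0}
    - {"delta_pos":[-0.1,-0.9,0],"dr":[0,0,0.7],"jaw":0}
    - {"delta_pos":[-0.1,-0.9,-0.3],"dr":[0,0,0.7],"jaw":0}
    - {"delta_pos":[-0.04,-0.7,-0.3],"dr":[0,0,0],"jaw":0}
    - {"delta_pos":[0,0,0],"dr":[0,0,0],"jaw":0}
    - {"delta_pos":[0,0,0],"dr":[0,0,0],"jaw":0}

```text
time: 17.12
ee_pos: [0.5291, -0.1955, 0.1548]
ee_rot: [[0.256, 0.967, -0.01], [0.967, -0.256, 0.003], [0.001, -0.011, -1.0]]
wrist_force: [0.2, -0.5, -2.0]
grip_width: 0.0136
```

```bash
python3 st.py
```

```text
17.125 pos [ 0.5291 -0.1955  0.1548] yaw 75.1615069476089 z [-0.0102  0.0032 -0.9999] F [ 0.2316 -0.469  -1.9702] T [ 0.0171  0.0217 -0.0001] w 0.013550343550326721
```

>>> jog_arm:
  increments:
    - {"delta_pos":[0.11,-0.23,-0.1],"dr":[-0.03,-0.12,-0.1],"jaw":0}
    - {"delta_pos":[0,0,0],"dr":[0,0,0],"jaw":0}
    - {"delta_pos":[0,0,0],"dr":[0,0,0],"jaw":0}

```text
time: 17.5
ee_pos: [0.5355, -0.2059, 0.1499]
ee_rot: [[0.263, 0.965, 0.001], [0.965, -0.263, 0.0], [0.001, 0.001, -1.0]]
wrist_force: [-0.3, 0.4, -0.8]
grip_width: 0.0135
```

```bash
python3 st.py
```

```text
17.5 pos [ 0.5355 -0.2059  0.1499] yaw 74.77398019644589 z [ 0.0015  0.0004 -1.    ] F [-0.2784  0.3902 -0.8229] T [-0.0052 -0.0186 -0.0299] w 0.013463142517113577
```

Within 1 mm. Lower to just over the mouth (a TCP z of 0.115 puts the key's bottom at the mouth), trimming position.

>>> jog_arm:
  increments:
    - {"delta_pos":[-0.02,-0.02,-0.25],"dr":[0,0,0],"jaw":0}
    - {"delta_pos":[0,0,-0.25],"dr":[0,0,0],"jaw":0}
    - {"delta_pos":[0,0,0],"dr":[0,0,0],"jaw":0}
    - {"delta_pos":[0,0,0],"dr":[0,0,0],"jaw":0}

```text
time: 18.0
ee_pos: [0.5342, -0.2062, 0.1228]
ee_rot: [[0.262, 0.965, 0.001], [0.965, -0.262, 0.001], [0.001, 0.0, -1.0]]
wrist_force: [-0.4, -0.2, -0.7]
grip_width: 0.0135
```

```bash
python3 st.py
```

```text
18.0 pos [ 0.5342 -0.2062  0.1228] yaw 74.82253938891995 z [ 0.0006  0.001  -1.    ] F [-0.3773 -0.1739 -0.6564] T [ 0.0141 -0.0321 -0.0045] w 0.013472145224862174
```

>>> jog_arm:
  increments:
    - {"delta_pos":[0,-0.015,-0.12],"dr":[0,0,0],"jaw":0}
    - {"delta_pos":[0,0,-0.12],"dr":[0,0,0],"jaw":0}
    - {"delta_pos":[0,0,-0.12],"dr":[0,0,0],"jaw":0}
    - {"delta_pos":[0,0,0],"dr":[0,0,0],"jaw":0}

```text
time: 18.5
ee_pos: [0.5343, -0.2071, 0.1037]
ee_rot: [[0.262, 0.965, 0.001], [0.965, -0.262, 0.001], [0.001, 0.001, -1.0]]
wrist_force: [-0.3, -0.4, -1.1]
grip_width: 0.0131
```

```bash
python3 st.py
```

```text
18.5 pos [ 0.5343 -0.2071  0.1037] yaw 74.81491206180819 z [ 0.0011  0.0007 -1.    ] F [-0.2876 -0.3948 -1.0612] T [ 0.0284 -0.0165 -0.0543] w 0.013053750122757692
```

11 mm inside with no contact. Home is at TCP z 0.073.

>>> jog_arm:
  increments:
    - {"delta_pos":[0,0,-0.15],"dr":[0,0,0],"jaw":0}
    - {"delta_pos":[0,0,-0.15],"dr":[0,0,0],"jaw":0}
    - {"delta_pos":[0,0,-0.15],"dr":[0,0,0],"jaw":0}
    - {"delta_pos":[0,0,-0.1],"dr":[0,0,0],"jaw":0}
    - {"delta_pos":[0,0,0],"dr":[0,0,0],"jaw":0}

```text
time: 19.12
ee_pos: [0.5343, -0.207, 0.0741]
ee_rot: [[0.262, 0.965, 0.001], [0.965, -0.262, 0.001], [0.001, 0.001, -1.0]]
wrist_force: [-0.1, 0.3, -1.5]
grip_width: 0.0133
```

```bash
python3 st.py
```

```text
19.125 pos [ 0.5343 -0.207   0.0741] yaw 74.82324029705853 z [ 0.0009  0.0008 -1.    ] F [-0.0947  0.3272 -1.5316] T [ 0.0054 -0.0434 -0.0268] w 0.0132518177190879
```

>>> jog_arm:
  increments:
    - {"delta_pos":[0,0,-0.025],"dr":[0,0,0],"jaw":0}
    - {"delta_pos":[0,0,0],"dr":[0,0,0],"jaw":0}

```text
time: 19.38
ee_pos: [0.5345, -0.2071, 0.073]
ee_rot: [[0.262, 0.965, 0.001], [0.965, -0.262, 0.0], [0.001, 0.001, -1.0]]
wrist_force: [0.1, -0.4, -2.0]
grip_width: 0.0132
```

```bash
python3 st.py
```

```text
19.375 pos [ 0.5345 -0.2071  0.073 ] yaw 74.82154196041182 z [ 0.0014  0.0005 -1.    ] F [ 0.1093 -0.3832 -1.9948] T [-0.027  -0.031  -0.0444] w 0.013212472986547933
```

>>> jog_arm:
  increments:
    - {"delta_pos":[0,0,-0.015],"dr":[0,0,0],"jaw":0}
    - {"delta_pos":[0,0,0],"dr":[0,0,0],"jaw":0}

```text
time: 19.62
ee_pos: [0.5347, -0.2072, 0.0729]
ee_rot: [[0.262, 0.965, 0.002], [0.965, -0.262, -0.0], [0.001, 0.002, -1.0]]
wrist_force: [0.5, 0.3, -1.9]
grip_width: 0.0134
```

```bash
python3 st.py
```

```text
19.625 pos [ 0.5347 -0.2072  0.0729] yaw 74.8171011346195 z [ 0.0023 -0.0001 -1.    ] F [ 0.4516  0.3178 -1.926 ] T [0.0346 0.0058 0.0341] w 0.013423128610050496
```

>>> jog_arm:
  increments:
    - {"delta_pos":[0,0,-0.03],"dr":[0,0,0],"jaw":0}
    - {"delta_pos":[0,0,0],"dr":[0,0,0],"jaw":0}

```text
time: 19.88
ee_pos: [0.5348, -0.2073, 0.073]
ee_rot: [[0.262, 0.965, 0.003], [0.965, -0.262, -0.001], [-0.0, 0.004, -1.0]]
wrist_force: [0.1, -0.1, -1.3]
grip_width: 0.014
```

```bash
python3 st.py
```

```text
19.875 pos [ 0.5348 -0.2073  0.073 ] yaw 74.83161856402931 z [ 0.0035 -0.001  -1.    ] F [ 0.0738 -0.1042 -1.317 ] T [-0.0129 -0.0055 -0.0083] w 0.014039200715879134
```

Two pushes made no progress at z 0.073, which is the grasp height, so the key is home. Release and lift.

>>> jog_arm:
  increments:
    - {"delta_pos":[0,0,0],"dr":[0,0,0],"jaw":0.3}
    - {"delta_pos":[0,0,0],"dr":[0,0,0],"jaw":0.6}
    - {"delta_pos":[0,0,0],"dr":[0,0,0],"jaw":0.6}
    - {"delta_pos":[0,0,0],"dr":[0,0,0],"jaw":0.6}
    - {"delta_pos":[0,0,0.3],"dr":[0,0,0],"jaw":0.6}
    - {"delta_pos":[0,0,0.5],"dr":[0,0,0],"jaw":0.6}
    - {"delta_pos":[0,0,0.8],"dr":[0,0,0],"jaw":0.6}
    - {"delta_pos":[0,0,0.8],"dr":[0,0,0],"jaw":0.6}
    - {"delta_pos":[0,0,0.8],"dr":[0,0,0],"jaw":0.6}
    - {"delta_pos":[0,0,0],"dr":[0,0,0],"jaw":0.6}

```text
time: 21.12
ee_pos: [0.5345, -0.207, 0.2434]
ee_rot: [[0.262, 0.965, 0.007], [0.965, -0.262, -0.003], [-0.001, 0.008, -1.0]]
wrist_force: [0.3, -0.5, 0.2]
grip_width: 0.0512
```

Run:
```python
from st import *
d=shot('wrist','w9');print(proj(d,(.534,-.207,.051)));shot('top','top9');shot('scene','s9')
hsv=cv2.cvtColor(d['pixels'],cv2.COLOR_RGB2HSV)
u,v=map(int,proj(d,(.534,-.207,.051)))
w=((hsv[:,:,1]<80)&(hsv[:,:,2]>110)).astype(np.uint8);z=np.zeros_like(w);z[v-45:v+45,u-45:u+45]=w[v-45:v+45,u-45:u+45]
c=cv2.convexHull(max(cv2.findContours(z,0,1)[0],key=cv2.contourArea));P=np.array([onz(d,*p[0],.051)[:2] for p in c])*1000;print(cv2.minEnclosingCircle(P.astype(np.float32)))
a=cv2.resize(cv2.imread('pics/s9.png')[100:320,140:500],(650,397));b=cv2.imread('pics/w9.png')[max(v-60,0):v+60,u-100:u+100]
cv2.imwrite('pics/c9.png',np.vstack([a,cv2.resize(b,(650,200*195//195))]))
```

```text
21.125 pos [ 0.5345 -0.207   0.2434] yaw 74.83078679287661 z [ 0.0074 -0.0035 -1.    ] F [ 0.3156 -0.4594  0.2382] T [ 0.0212 -0.0118 -0.0194] w 0.05116911314684285
(np.float64(320.16478570219573), np.float64(175.0494935239017))
((533.3239135742188, -206.953125), 25.281387329101562)
```

View pics/c9.png

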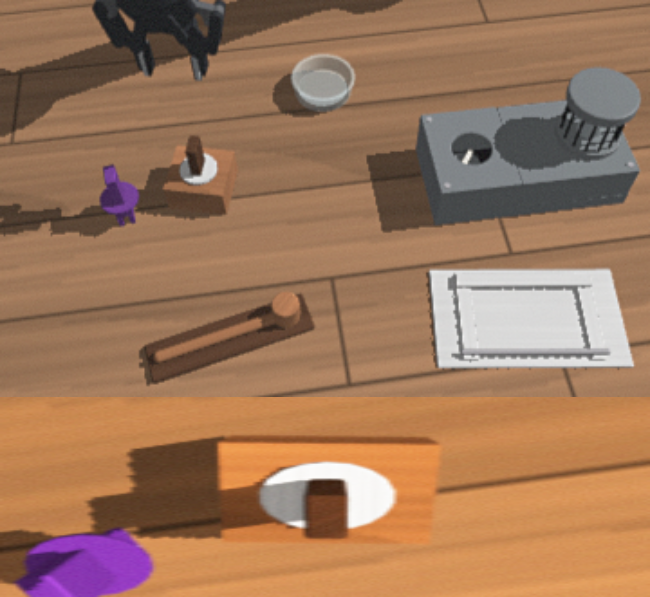

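The key stands upright in its block with the collar on the block's top: its apparent radius at the home height is 25.3 mm against a true 25. The fin now points along the high-end direction, and the other things haven't moved. I'm handing the job in.

```bash
python3 -c "
from cell import bot
print(bot.finish_job())"
```

```text
the job is handed in; nothing more can be done
None
```

The lamp is turned fully up, and the key is back upright in its block, released. The job was handed in after about 21 s of the 72 s allowed.

- **Turning the knob:** I lowered the key over the fin by about 14 mm without feeling any contact. I then turned it clockwise until the wrist torque rose from about 0.06 to 0.33 N m, which marked the stop. After lifting out, the camera gave the fin's direction as about -39°, against about -38° expected at the stop.
- **Returning the key:** It came down to TCP z 0.073 m, the same height as when I gripped it, and two further small pushes moved it no lower. Afterwards the collar measured 25.3 mm in radius at its home height (true 25 mm), centred within about 1.5 mm of the block's centre.
- **Checks that were less clear:** The wrist force never showed the key's weight passing to the block, so "fully home" rests on the height, the two pushes and the picture. Early in the turn the torque was too noisy to read and only became clear further round.
- **Other things:** In the last picture the ashtray, incense holder, reading stand and purple key look unmoved. I judged that by eye and did not measure it.

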